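# Release and open the battery box lid on the instrument panel

## Task

Open the wider of the two sprung-lid boxes on the instrument panel plate: press down the release tab at its front so that the lid springs up part way, then push the lid back until it rests fully open against its stop, without forcing it. Only press and push with the fingers: pick nothing up, keep the narrower box shut and leave all the loose things where they stand.

Things in the scene. Friction and masses are not known exactly. Their poses are not given: they have to be found in the camera images.
- plate: grey aluminium instrument panel plate, 270 (x) x 460 (y) x 5 mm, fixed flat on the bench by two cam-lock hold-downs (each about 45 mm high) in the middle of its left and right edges; origin at the centre of its underside
- bay: the WIDER sprung-lid box (battery box): fixed on the plate, 85 mm long (own x) x 110 mm wide (own y), lid top 54 mm above its origin. Origin at the centre of its underside (on the plate's top, 5 mm above the bench). Its own -x side is the front, roughly towards the robot, and carries the release tab; the lid hinge runs along own y at the rear. It stands on the left or the right half of the plate
- bay_pad (a point): where to press: centre of the top face of the wider box's release tab, a level ribbed dark steel paddle 58 mm long x 36 mm wide x 3 mm, sticking out of the front of the box. The point lies 94.5 mm in front of the box's origin (own -x) and 30 mm above it. The point moves with the tab
- bay_tab (a joint): release tab of the wider box, rad: 0 at rest, 0.28 fully pressed. It rocks about a pivot 42 mm behind the pad (own +x): pressing the pad straight down by about 8 mm (0.19 rad) draws the hook on its upper arm off the lid; the stop comes at about 12 mm. It takes about 1.5 N to start and 4 to 5 N at the stop and springs back when let go
- bay_lid (a joint): lid of the wider box, rad: 0 shut, grows as it opens (the front edge goes up and then back, away from the robot). Locked by the hook while shut. Once released a damped spring lifts it within about 1 s to about 0.85 rad, where it waits; below 1.57 it sinks back to 0.85 if let go, beyond upright (1.57) it falls by its own weight, slowly, on to its stop at 1.95 rad, fully open, and stays there. The push needs less than 2 N
- bay_edge (a point): middle of the front edge of the wider box's lid (lid 88 mm from hinge to front edge, 110 mm wide, 4 mm thick, 70 g); moves with the lid. 52 mm above the box's origin when shut; at 0.85 rad about 16 mm in front of the origin (own -x) and 117 mm above it; fully open 75 mm behind the origin and 131 mm above it
- bay_hinge (a point): middle of the wider box's hinge line, fixed: 42.5 mm behind the box's origin (own +x), 50 mm above it; axes as the box
- fuse: the NARROWER sprung-lid box (fuse box), to be left shut: same build, 85 mm long x 70 mm wide, on the other half of the plate, 190 mm from the wider one centre to centre; its tab likewise sticks out 113 mm in front of its origin; origin at the centre of its underside
- fuse_lid (a joint): lid of the narrower box, rad: 0 shut, grows as it opens
- port: small copper static port fitting, flange 34 mm across, 34 mm tall, standing on the plate between the two boxes; origin at the centre of its underside; loose
- bezel: black bezel ring, 72 mm across, 10 mm high, flat on the plate between the two tabs; origin at the centre of its underside; loose
- clock: round black cockpit clock, 80 mm across, 50 mm high, face up on the bench left of the plate; origin at the centre of its underside; loose
- driver: screwdriver lying on the bench in front of the plate; its origin lies somewhere along its length, on the bench; loose
- jar: small jar, 56 mm across, 60 mm high, on the bench right of the plate; origin at the centre of its underside; loose
- gauge: grey gauge can, 60 mm across, 55 mm high, on the bench left of the plate; origin at the centre of its underside; loose
- horizon: blue-and-brown attitude indicator ball in a black foot 90 mm across, 90 mm high in all, on the bench right of the plate; origin at the centre of its underside; loose

How it is judged:
By the outcome, as a careful person would: the job done as asked, in the order asked, and still so for the second after the job is handed in, with the robot touching nothing.
It also fails if it takes over 38 s, if anything falls off the work surface, if the arm or the gripper's body presses on something with over 40 N, if the wrist force passes 120 N, or if a joint passes its speed limit or range.

## Robot

A 6-joint arm with a two-finger parallel gripper is mounted at the origin on the work surface. World frame = base frame: x ahead of the robot, y to its left, z up, the work surface at z = 0. Lengths are in m, angles in degrees, forces in N, time in s.
With the tool pointing down it reaches from about 0.375 to 0.75 m from the base axis. Payload 9 kg.
Tool frame: the origin (TCP) lies on the centre line of the jaws, within the pads' length; the fingertips stand 19 mm ahead of it and the grasp point (between the pads) is the TCP; z points along the fingers, y is the line along which they close (so a half turn about z gives the same grasp; the last joint's range is limited). The gripper opens to 85 mm and grips with 20 to 120 N. Pads are 22 mm wide; open, the fingers measure 114 mm over their backs; the gripper's body (76 mm by 85 mm) begins 54 mm behind the grasp point. The pads swing forward as they close: fully open they stand 13 mm farther back than shut.
Start: joints at [50.953, 5.964, 5.575, 89.605, 0, 77.527], TCP at [0.268, 0.537, 0.25] pointing down, gripper open.
Joint ranges: [-171.21, 171.21], [-48.23, 106.86], [-62.78, 66.21], [-105.2, 120.99], [-86.42, 89.51], [-180, 180]. Speed limits (degrees/s): [127.2, 127.2, 147.25, 180, 180, 180].

## Interface

Orientations are given as a 3x3 rotation matrix whose columns are the frame's x, y, z axes.
In Python, from workcell import bot gives the robot as it stands.
- The arm moves only by the shell command python3 -m pendant 'ROWS' [FORCE]. ROWS is JSON, one flat list of numbers, 7 for each row, row after row: the closure, from -1 (fully open) to 1 (shut), then the shift along the tool's x, y, z in cm, then the turn, a rotation vector about the tool's x, y, z in rad. A call has 1 to 5 rows; each row is the pose to reach, as a shift and turn from the pose commanded when the call began, along the tool's axes at that moment; what a row does not reach only later rows make up. A row lasts 1/12 s, in which the tool goes at most 41.7 mm and 7.16 degrees, less where a joint would pass 70% of its speed; a pose out of reach is approached as far as the arm can. A call with a gripper value outside its range is refused whole. The fingers move at their own pace and stop on an object; FORCE is the grip in N (left out, the last holds). Time passes only in rows, so rows that repeat a pose let the fingers close. It gives the time, the measured TCP pose, the force, the opening and the grip force at its end, in the units of the state.
- bot.sense(): the state, without advancing time (a new reading comes with each control period).
- bot.capture(name): name is "side" or "top" or "wrist"; returns a dict with "pixels" (480x640x3 uint8, blue, green, red), "z_map" (480x640 float32, m along the optical axis (not along the pixel's ray), 0 where there is no reading), "fx", "fy", "cx", "cy" (pixels), "xyz" and "orientation" of the camera in the world. Camera axes: x right, y down, z forward; pixel columns grow to the right and rows downward; lengths in m; the calibration is good to about 2 mm. A picture is of the moment at which its call begins.
- bot.job_done(): hands the job in; it is judged then, once.
Trained networks look in the newest picture that a camera, given by its name, has taken for a name from the list of things; names that differ only in an ending like _2 or _b are one class to them, and where a whole thing is asked for, a point or a joint stands for the part that bears it (a point fixed in the world has none). Each returns a list of dicts, best first, with "confidence" (0 to 1); they miss things now and then, are a little off and sometimes report something else, mostly with a low value. They report only what shows in the picture. A call takes as long as a camera call.
- bot.find_in(thing, camera): "at" ([column, row] in pixels, amid what is visible of it).
- bot.trace(thing, camera): "region" (480x640 bool, what is visible of it) and "at" ([column, row] in pixels, amid what is visible of it).
The state is a dict: "time_s": time; "joints": joint angles; "joint_velocities": joint speeds; "joint_efforts": joint torques, N m; "tcp_pos": TCP position; "eef_rot": TCP orientation; "ft_force": force on the tool from outside, world axes, zero at the start; "wrist_torque": the same for the moment, N m; "grip_width": finger opening in m; "gripper_force": force on a finger pad.
Only numpy, scipy, OpenCV 4.12 (cv2) and the standard library are available. Lean on these libraries where they do the work, as an engineer would, in place of code of your own. Each camera call takes 0.05 s, during which the arm holds its last target. There are 200 camera calls.

## Working session

There is one attempt and no reset: what is moved stays moved. The work goes in short steps, Python scripts to look and compute and a shell command to move; the robot and the scene stay as the last step left them, time stands still between calls to the robot, and variables do not carry over. Pictures are saved under pics/ and viewed, at most 10 in all, crops included, and the job is handed in when it is done.

```bash
mkdir -p pics; cat > h.py <<'E'
import numpy as np, cv2
from workcell import bot
def world(c,px,z=None):
    u,v=int(round(px[0])),int(round(px[1]))
    R=np.array(c["orientation"]);p=np.array(c["xyz"])
    d=c["z_map"][v,u] 
    ray=np.array([(px[0]-c["cx"])/c["fx"],(px[1]-c["cy"])/c["fy"],1])
    return p+R@(ray*d)
def cloud(c,mask=None):
    v,u=np.nonzero((c["z_map"]>0)&(True if mask is None else mask))
    d=c["z_map"][v,u]
    P=np.stack([(u-c["cx"])/c["fx"]*d,(v-c["cy"])/c["fy"]*d,d],1)
    return P@np.array(c["orientation"]).T+np.array(c["xyz"])
E
python3 - <<'E'
from h import *
for n in ["top","side"]:
    c=bot.capture(n); cv2.imwrite(f"pics/{n}0.png",c["pixels"])
    print(n,np.round(c["xyz"],3))
    for t in ["bay","bay_pad","bay_lid","fuse","port","bezel","plate","horizon","clock"]:
        for r in bot.trace(t,n)[:2]:
            P=cloud(c,r["region"])
            print(t,round(r["confidence"],2),np.round(r["at"]),np.round(np.median(P,0),3),np.round(P.min(0),3),np.round(P.max(0),3))
s=bot.sense();print(s["time_s"],s["tcp_pos"],np.round(s["eef_rot"],3),s["grip_width"])
E
```

```text
top [ 0.389 -0.02   1.424]
bay 0.7 [348. 195.] [ 0.572 -0.056  0.059] [ 0.474 -0.112  0.003] [ 0.631 -0.004  0.068]
bay 0.36 [283. 188.] [0.592 0.131 0.059] [0.548 0.095 0.001] [0.647 0.178 0.069]
bay_pad 0.84 [346. 221.] [ 0.506 -0.057  0.035] [ 0.474 -0.076  0.   ] [ 0.543 -0.037  0.068]
bay_pad 0.2 [496. 200.] [ 0.547 -0.469  0.061] [ 0.508 -0.544 -0.007] [ 0.6   -0.437  0.094]
bay_lid 0.85 [349. 190.] [ 0.583 -0.058  0.06 ] [ 0.536 -0.112  0.041] [ 0.627 -0.004  0.067]
fuse 0.81 [283. 195.] [0.575 0.132 0.058] [0.482 0.095 0.004] [0.639 0.167 0.069]
fuse 0.73 [284. 186.] [0.594 0.13  0.059] [0.548 0.095 0.001] [0.647 0.174 0.069]
port 0.64 [316. 192.] [0.575 0.043 0.015] [0.562 0.029 0.001] [0.592 0.058 0.044]
port 0.63 [310. 199.] [0.569 0.048 0.005] [ 0.424 -0.239 -0.009] [0.72  0.316 0.064]
bezel 0.77 [318. 227.] [0.485 0.027 0.013] [ 0.453  0.004 -0.007] [0.524 0.074 0.024]
plate 0.57 [309. 198.] [0.569 0.051 0.005] [ 0.427 -0.239 -0.008] [0.719 0.307 0.06 ]
horizon 0.78 [494. 200.] [ 0.548 -0.468  0.066] [ 0.509 -0.541 -0.003] [ 0.597 -0.437  0.094]
horizon 0.38 [397. 274.] 
[... 483 characters left out ...]
049] [ 0.507 -0.526 -0.001] [ 0.611 -0.432  0.092]
port 0.39 [327. 232.] [0.573 0.04  0.019] [0.562 0.026 0.008] [0.585 0.057 0.041]
bezel 0.7 [307. 256.] [0.486 0.039 0.013] [ 0.452  0.006 -0.003] [0.523 0.075 0.02 ]
plate 0.9 [332. 250.] [ 0.534 -0.027  0.005] [ 0.426 -0.24  -0.003] [0.718 0.322 0.06 ]
plate 0.64 [309. 202.] [0.59  0.129 0.059] [0.54  0.096 0.003] [0.701 0.225 0.066]
horizon 0.84 [502. 343.] [ 0.535 -0.485  0.049] [ 0.507 -0.526 -0.003] [ 0.651 -0.434  0.092]
clock 0.73 [207. 183.] [0.469 0.442 0.041] [ 0.437  0.418 -0.003] [0.547 0.559 0.057]
1.0 [0.2684331  0.5366654  0.25034366] [[-0.894  0.447  0.   ]
 [ 0.447  0.894  0.   ]
 [-0.     0.    -1.   ]] 0.08511080511100584
```

View pics/top0.png

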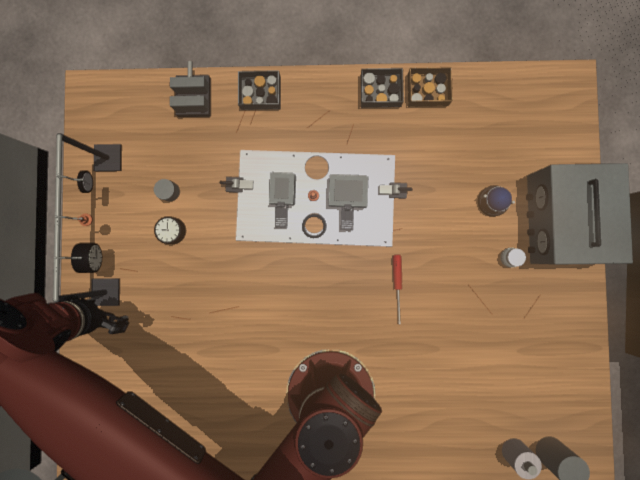

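View pics/side0.png

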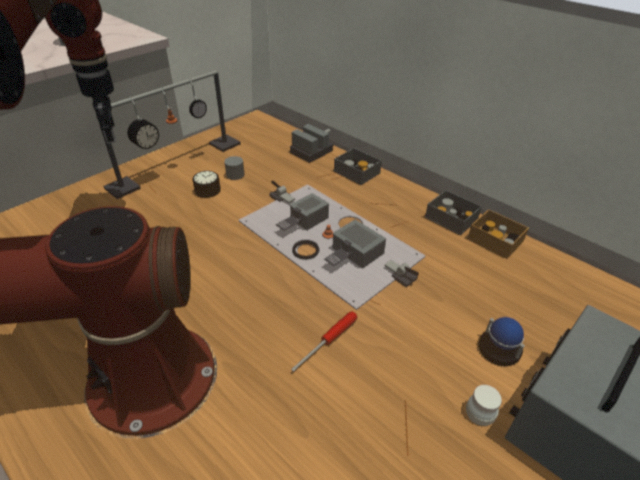

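The wide box is on the right (top view, lid about (348,190), tab (346,221)). The narrow box is at (283,188) and the bezel at (314,226) between the tabs. I'll refine the box pose, then start moving with the fingers shut.

```bash
python3 - <<'E'
from h import *
for n in ["top","side"]:
    c=bot.capture(n);P=cloud(c)
    def rect(xl,yl,zl):
        m=(P[:,0]>xl[0])&(P[:,0]<xl[1])&(P[:,1]>yl[0])&(P[:,1]<yl[1])&(P[:,2]>zl[0])&(P[:,2]<zl[1])
        Q=P[m]; print(n,m.sum(),cv2.minAreaRect((Q[:,:2]*1000).astype(np.float32)),np.round(np.median(Q,0),4))
    rect((.5,.66),(-.14,.02),(.05,.075))
    rect((.5,.67),(.08,.185),(.05,.075))
    rect((.455,.53),(-.1,-.02),(.027,.045))
    rect((.455,.54),(.1,.17),(.027,.045))
E
python3 -m pendant '[1,-46,-43,0,0,0,-0.42, 1,-46,-43,0,0,0,-0.42, 1,-46,-43,0,0,0,-0.42, 1,-46,-43,0,0,0,-0.42, 1,-46,-43,0,0,0,-0.42]'
python3 -c "from h import *;print(np.round(bot.sense()['eef_rot'],3))"
```

```text
top 1243 ((580.012939453125, -58.22320556640625), (109.96701049804688, 98.77972412109375), 86.9710464477539) [ 0.5826 -0.058   0.0593]
top 800 ((589.6912231445312, 131.4396209716797), (70.73965454101562, 98.80054473876953), 86.74575805664062) [0.5917 0.1317 0.0593]
top 251 ((501.2178649902344, -54.731842041015625), (34.657432556152344, 55.509334564208984), 89.19851684570312) [ 0.5024 -0.0545  0.0351]
top 257 ((510.6732482910156, 135.7456512451172), (36.104461669921875, 58.20656967163086), 88.76005554199219) [0.511  0.1354 0.0352]
side 1049 ((580.3592529296875, -58.0447883605957), (112.11441802978516, 98.526611328125), 88.14623260498047) [ 0.5788 -0.0625  0.0596]
side 555 ((590.245361328125, 130.25042724609375), (75.8373794555664, 98.76081848144531), 89.20983123779297) [0.5883 0.1277 0.0595]
side 227 ((500.7783203125, -53.0639533996582), (38.80644607543945, 58.20756912231445), 89.14205932617188) [ 0.5003 -0.0541  0.0354]
side 182 ((511.26708984375, 137.133544921875), (57.21513366699219, 39.88846969604492), 0.40281131863594055) [0.5099 0.1353 0.035 ]
time_s: 1.52
tcp_pos: [0.3388, 0.3463, 0.2504]
eef_rot: [[-0.999, 0.038, 0.0], [0.038, 0.999, 0.0], [-0.0, 0.0, -1.0]]
ft_force: [0.9, 0.8, 0.4]
grip_width: 0.0257
gripper_force: 0.0
[[-0.999  0.038  0.   ]
 [ 0.038  0.999  0.   ]
 [-0.     0.    -1.   ]]
```

```bash
python3 -m pendant '[1,-16.3,-39.4,0,0,0,0, 1,-16.3,-39.4,0,0,0,0, 1,-16.3,-39.4,0,0,0,0, 1,-16.3,-39.4,0,0,0,0, 1,-16.3,-39.4,0,0,0,0]'
python3 -m pendant '[1,-8.3,-20,0,0,0,0, 1,-8.3,-20,0,0,0,0, 1,-8.3,-20,0,0,0,0, 1,-8.3,-20,0,0,0,0, 1,-8.3,-20,0,0,0,0]'
```

```text
time_s: 1.93
tcp_pos: [0.4101, 0.1502, 0.2507]
eef_rot: [[-0.999, 0.044, 0.001], [0.044, 0.999, 0.0], [-0.001, 0.0, -1.0]]
ft_force: [1.2, 0.6, -0.4]
grip_width: 0.0
gripper_force: 0.0
time_s: 2.35
tcp_pos: [0.4815, -0.046, 0.2507]
eef_rot: [[-0.999, 0.044, 0.001], [0.044, 0.999, -0.0], [-0.001, -0.0, -1.0]]
ft_force: [1.1, 0.4, 0.2]
grip_width: 0.0001
gripper_force: 0.0
```

```bash
python3 -m pendant '[1,-0.3,-0.5,4,0,0,0, 1,-0.3,-0.5,8,0,0,0, 1,-0.3,-0.5,12,0,0,0, 1,-0.3,-0.5,15,0,0,0, 1,-0.3,-0.5,15,0,0,0]'
python3 - <<'E'
from h import *
c=bot.capture("side"); im=c["pixels"][190:310,260:440]; cv2.imwrite("pics/s1.png",cv2.resize(im,None,fx=4,fy=4,interpolation=3))
print(bot.sense()["tcp_pos"],bot.sense()["ft_force"])
E
```

```text
time_s: 2.77
tcp_pos: [0.4801, -0.0475, 0.0941]
eef_rot: [[-0.999, 0.044, -0.009], [0.044, 0.999, 0.004], [0.009, 0.003, -1.0]]
ft_force: [-0.6, 0.5, -1.2]
grip_width: 0.0001
gripper_force: 0.0
[ 0.48175312 -0.04802459  0.09785983] [-0.63321324 -0.27103641  0.50335989]
```

View pics/s1.png

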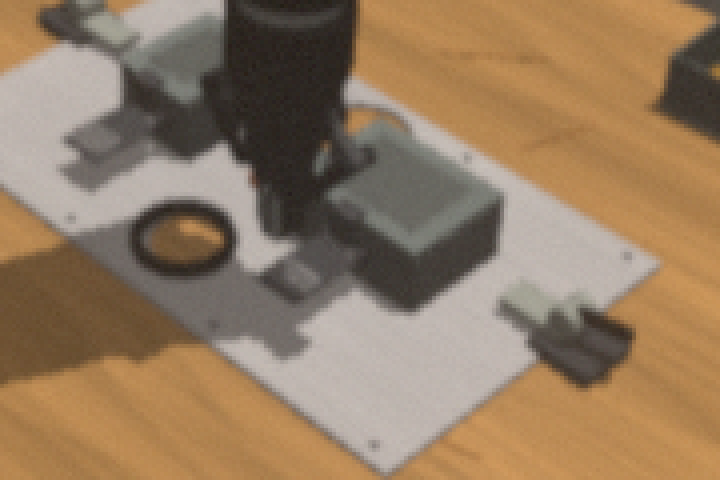

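The fingertips hang just above the pad (crop about (280,230), pad about (295,270)). The hook and lid are clear of the gripper's body. I'll centre over the pad and go down to just above it.

```bash
python3 -m pendant '[1,-0.5,-0.5,1,0,0,0, 1,-0.5,-0.5,2.5,0,0,0, 1,-0.5,-0.5,3.7,0,0,0, 1,-0.5,-0.5,3.7,0,0,0, 1,-0.5,-0.5,3.7,0,0,0]'
```

```text
time_s: 3.23
tcp_pos: [0.4891, -0.0542, 0.0641]
eef_rot: [[-0.999, 0.044, 0.0], [0.044, 0.999, -0.0], [-0.0, -0.0, -1.0]]
ft_force: [1.5, -0.3, 0.1]
grip_width: 0.0003
gripper_force: 0.0
```

```bash
python3 -m pendant '[1,0.2,0,0.5,0,0,0, 1,0.2,0,0.9,0,0,0, 1,0.2,0,1.2,0,0,0, 1,0.2,0,1.5,0,0,0, 1,0.2,0,1.5,0,0,0]'; python3 -m pendant '[1,0,0,0.2,0,0,0, 1,0,0,0.4,0,0,0, 1,0,0,0.5,0,0,0, 1,0,0,0.5,0,0,0, 1,0,0,0.5,0,0,0]'
```

```text
time_s: 3.65
tcp_pos: [0.4871, -0.0541, 0.0484]
eef_rot: [[-0.999, 0.044, 0.001], [0.044, 0.999, -0.0], [-0.001, -0.0, -1.0]]
ft_force: [1.6, -0.4, 2.6]
grip_width: 0.0004
gripper_force: 1.1
time_s: 4.07
tcp_pos: [0.4871, -0.0541, 0.0437]
eef_rot: [[-0.999, 0.044, 0.001], [0.044, 0.999, -0.0], [-0.001, -0.0, -1.0]]
ft_force: [1.8, -0.6, 3.9]
grip_width: 0.0
gripper_force: 2.0
```

Pressed about 10 mm at 3.9 N. I'll hold it briefly and look at the lid.

```bash
python3 -m pendant '[1,0,0,0,0,0,0, 1,0,0,0,0,0,0, 1,0,0,0,0,0,0, 1,0,0,0,0,0,0, 1,0,0,0,0,0,0]'
python3 - <<'E'
from h import *
c=bot.capture("side"); im=c["pixels"][190:310,260:440]; cv2.imwrite("pics/s2.png",cv2.resize(im,None,fx=4,fy=4,interpolation=3))
E
```

```text
time_s: 4.48
tcp_pos: [0.4868, -0.054, 0.0435]
eef_rot: [[-0.999, 0.044, 0.0], [0.044, 0.999, -0.0], [-0.0, -0.0, -1.0]]
ft_force: [2.0, -0.6, 4.8]
grip_width: -0.0003
gripper_force: 2.0
```

View pics/s2.png

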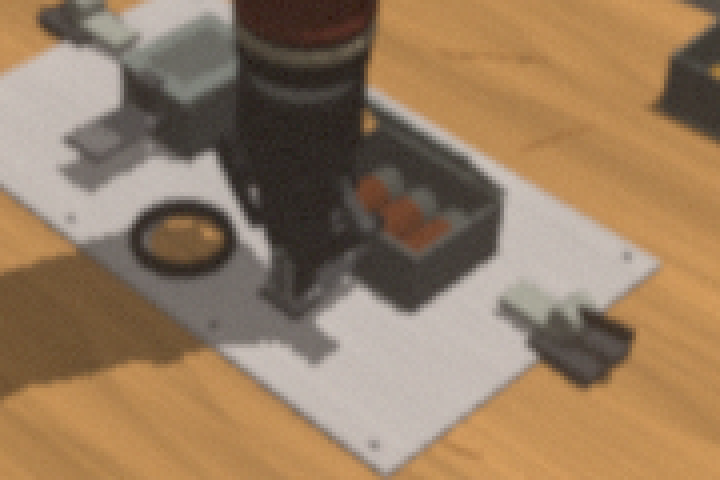

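The lid has sprung up: the batteries show at crop (405,205), and the narrow box is still shut. Next I'll lift off the tab.

```bash
python3 -m pendant '[1,0,0,-1,0,0,0, 1,0,0,-3,0,0,0, 1,0,0,-5.5,0,0,0, 1,0,0,-8,0,0,0, 1,0,0,-8,0,0,0]'
python3 -m pendant '[1,0,0,0,0,0,0, 1,0,0,0,0,0,0]'
python3 - <<'E'
from h import *
for n in ["top","side"]:
    c=bot.capture(n);P=cloud(c)
    m=(P[:,0]>.54)&(P[:,0]<.66)&(P[:,1]>-.12)&(P[:,1]<.0)&(P[:,2]>.07)&(P[:,2]<.16)
    Q=P[m];print(n,m.sum(),np.round(np.percentile(Q,[2,50,98],axis=0),3))
E
```

```text
time_s: 4.95
tcp_pos: [0.4881, -0.0544, 0.1282]
eef_rot: [[-0.999, 0.044, 0.004], [0.044, 0.999, -0.002], [-0.004, -0.001, -1.0]]
ft_force: [0.8, -0.6, 0.8]
grip_width: 0.0003
gripper_force: 0.0
time_s: 5.12
tcp_pos: [0.486, -0.0536, 0.1227]
eef_rot: [[-0.999, 0.044, -0.002], [0.044, 0.999, 0.001], [0.002, 0.001, -1.0]]
ft_force: [-0.0, -0.0, -0.7]
grip_width: 0.0003
gripper_force: 0.0
top 37 [[ 0.603 -0.114  0.071]
 [ 0.613 -0.1    0.075]
 [ 0.62  -0.005  0.088]]
side 99 [[ 0.568 -0.114  0.071]
 [ 0.585 -0.09   0.105]
 [ 0.615 -0.039  0.125]]
```

```bash
python3 -m pendant '[1,-2,0,0,0,0,0, 1,-4,0,0,0,0,0, 1,-5.5,0,0,0,0,0, 1,-6,0,0,0,0,0, 1,-6.3,0,0,0,0,0]'
python3 -m pendant '[1,-0.6,0,0,0,0,0, 1,-1.2,0,0,0,0,0, 1,-1.8,0,0,0,0,0, 1,-2.4,0,0,0,0,0, 1,-3,0,0,0,0,0]'
```

```text
time_s: 5.63
tcp_pos: [0.5493, -0.0564, 0.1222]
eef_rot: [[-0.999, 0.044, -0.002], [0.044, 0.999, 0.001], [0.002, 0.001, -1.0]]
ft_force: [-1.2, -0.8, 0.1]
grip_width: -0.0
gripper_force: 0.0
time_s: 6.05
tcp_pos: [0.5801, -0.0581, 0.1236]
eef_rot: [[-0.999, 0.044, 0.0], [0.044, 0.999, 0.0], [-0.0, 0.0, -1.0]]
ft_force: [0.0, -0.7, -0.0]
grip_width: -0.0
gripper_force: 0.2
```

```bash
python3 -m pendant '[1,-0.5,0,0,0,0,0, 1,-1,0,0,0,0,0, 1,-1.5,0,0,0,0,0, 1,-2,0,0,0,0,0, 1,-2.5,0,0,0,0,0]'
python3 -m pendant '[1,-0.5,0,0,0,0,0, 1,-1,0,0,0,0,0, 1,-1.5,0,0,0,0,0, 1,-2,0,0,0,0,0, 1,-2.5,0,0,0,0,0]'
python3 - <<'E'
from h import *
c=bot.capture("side"); im=c["pixels"][170:290,280:460]; cv2.imwrite("pics/s3.png",cv2.resize(im,None,fx=4,fy=4,interpolation=3))
E
```

```text
time_s: 6.47
tcp_pos: [0.6052, -0.0591, 0.1234]
eef_rot: [[-0.999, 0.044, 0.0], [0.044, 0.999, 0.0], [-0.0, 0.0, -1.0]]
ft_force: [-0.3, -0.3, 0.4]
grip_width: -0.0002
gripper_force: 0.1
time_s: 6.88
tcp_pos: [0.6301, -0.0602, 0.1234]
eef_rot: [[-0.999, 0.044, -0.0], [0.044, 0.999, 0.0], [0.0, 0.0, -1.0]]
ft_force: [-0.7, 0.2, 0.4]
grip_width: -0.0
gripper_force: 0.0
```

View pics/s3.png

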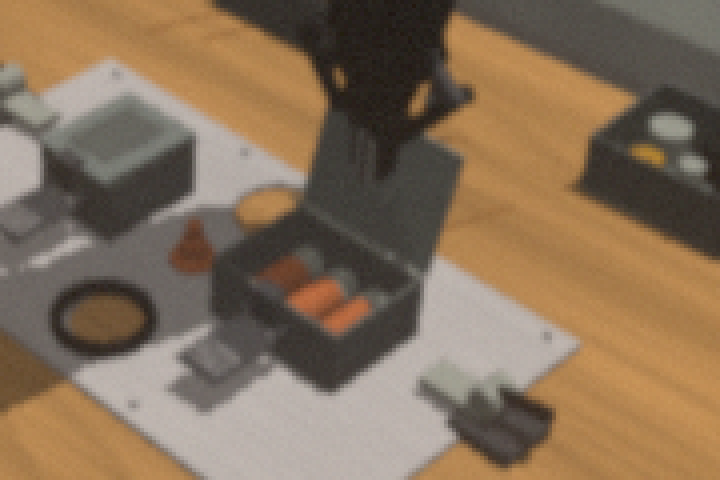

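The lid is about upright, with its edge running from crop (325,105) to (460,160). The port, bezel and narrow box are undisturbed. I'll push a little further, hold, and look again.

```bash
python3 -m pendant '[1,-0.4,0,0,0,0,0, 1,-0.8,0,0,0,0,0, 1,-1.2,0,0,0,0,0, 1,-1.2,0,0,0,0,0, 1,-1.2,0,0,0,0,0]'
python3 -m pendant '[1,0,0,0,0,0,0, 1,0,0,0,0,0,0, 1,0,0,0,0,0,0, 1,0,0,0,0,0,0, 1,0,0,0,0,0,0]'
cat > m.py <<'E'
from h import *
for n in ["side","top"]:
    c=bot.capture(n);P=cloud(c)
    r=bot.trace("bay_lid",n)
    if r:
        Q=cloud(c,r[0]["region"]);print(n,r[0]["confidence"],len(Q),np.round(np.percentile(Q,[2,50,98],axis=0),3))
        # hinge-relative along own x (yaw -3 deg)
        a=(Q[:,:2]-[.583,-.058])@[.9987,-.05]-.0425; h=Q[:,2]-.055
        k=h>.03; print("angle",np.round(np.percentile(np.pi-np.arctan2(h[k],a[k]),[20,50,80]),2) if k.any() else None)
E
python3 m.py
```

```text
time_s: 7.35
tcp_pos: [0.6379, -0.0604, 0.123]
eef_rot: [[-0.999, 0.044, -0.009], [0.044, 0.999, 0.0], [0.009, -0.0, -1.0]]
ft_force: [-23.0, 0.9, 12.3]
grip_width: 0.0002
gripper_force: 12.5
time_s: 7.77
tcp_pos: [0.6378, -0.0605, 0.123]
eef_rot: [[-0.999, 0.044, -0.009], [0.044, 0.999, 0.0], [0.009, -0.0, -1.0]]
ft_force: [-21.2, -0.2, 11.9]
grip_width: 0.0002
gripper_force: 12.2
side 0.84 1013 [[ 0.627 -0.115  0.   ]
 [ 0.642 -0.072  0.087]
 [ 0.752 -0.005  0.134]]
angle [1.98 2.01 2.04]
top 0.15 451 [[0.567 0.441 0.007]
 [0.593 0.463 0.053]
 [0.622 0.496 0.06 ]]
angle None
```

The lid has already reached its stop, and the 23 N is the fingers pressing on it. Backing off straight away.

```bash
python3 -m pendant '[1,1,0,0,0,0,0, 1,2.5,0,0,0,0,0, 1,5,0,0,0,0,0, 1,8,0,-2,0,0,0, 1,8,0,-6,0,0,0]'
python3 -m pendant '[1,4,0,-4,0,0,0, 1,8,0,-8,0,0,0, 1,9,0,-10,0,0,0, 1,9,0,-10,0,0,0, 1,9,0,-10,0,0,0]'
python3 m.py; python3 - <<'E'
from h import *
c=bot.capture("side"); im=c["pixels"][170:290,280:460]; cv2.imwrite("pics/s4.png",cv2.resize(im,None,fx=4,fy=4,interpolation=3))
E
```

```text
time_s: 8.38
tcp_pos: [0.5514, -0.0541, 0.1739]
eef_rot: [[-0.999, 0.044, -0.02], [0.044, 0.999, 0.007], [0.02, 0.006, -1.0]]
ft_force: [0.3, 0.5, -1.8]
grip_width: -0.0004
gripper_force: 0.0
time_s: 8.8
tcp_pos: [0.4721, -0.0537, 0.2872]
eef_rot: [[-0.999, 0.044, 0.006], [0.044, 0.999, -0.002], [-0.006, -0.002, -1.0]]
ft_force: [-0.1, -0.3, 0.0]
grip_width: 0.0003
gripper_force: 0.0
side 0.74 1177 [[ 0.628 -0.114  0.057]
 [ 0.646 -0.063  0.097]
 [ 0.662 -0.008  0.135]]
angle [1.97 2.   2.03]
top 0.86 342 [[ 0.523 -0.116  0.003]
 [ 0.653 -0.08   0.121]
 [ 0.692 -0.009  0.725]]
angle [1.95 1.97 1.99]
```

View pics/s4.png

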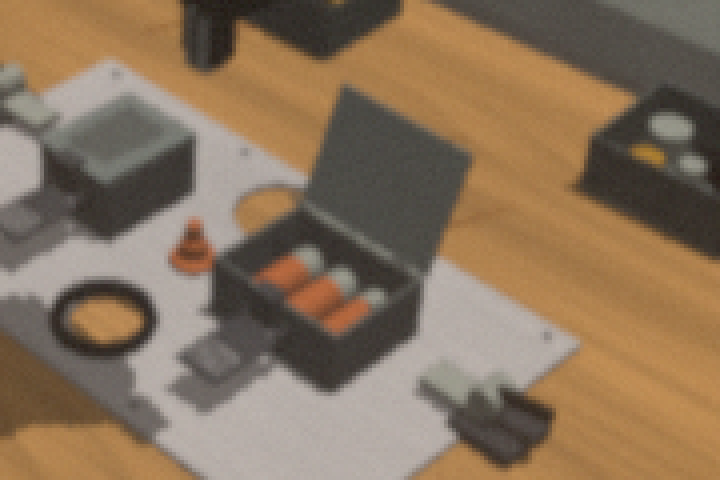

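The lid rests at about 1.97 rad, its 1.95 stop within measuring error (crop (345,85) to (470,155)). The tab is back up, the narrow box is shut, and the port and bezel are where they were.

```bash
python3 -c "from workcell import bot;print(bot.job_done())"
```

```text
the job is handed in; nothing more can be done
None
```

The wider box is open with its lid resting at its stop (measured about 1.97 rad against 1.95), the narrower box is still shut and nothing loose moved as far as I could see, but my last push overran and pressed the open lid against its stop with about 23 N for about half a second, so "without forcing it" was not fully met; the job is handed in and I was not shown a verdict.

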